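Open the bolted leaf of the medicine cupboard

TASK

The second leaf of the double-door medicine cupboard is still bolted at its foot: pull the red-knobbed bolt right up first, then swing that leaf wide open until it snaps past the white sprung ball and is held back against its black buffer. Leave the bolt drawn up, the other leaf open, and the bottles and the bin where they stand, then let go.

Things in the scene. Friction and masses are not known exactly. Their poses are not given: they have to be found in the camera images.
- cupboard: Fixed brushed-metal bench cupboard, 320 mm wide, 130 deep, 220 high. Origin at bench level, middle of the front plane; x points out of the front (away from the robot), y along the front, z up. Two clear-panelled metal-framed leaves, 147 wide, 16 thick, 35 to 215 mm above the bench, hinge at the outer ends: bolted (passive) leaf at y = +150, the other at y = -150; they meet at y = 0.
- passive_leaf (a joint): Bolted leaf's angle: 0 shut, grows as it swings out of the front (counter-clockwise from above), 1.75 rad against its stop. No handle: move it by the bolt's knob or push its inner side. Light friction, stays where left. It meets the sprung ball at about 1.45, needs about 8 N at the knob to ride over its crown (about 1.6) and snaps in behind, held between about 1.73 and 1.75.
- bolt (a joint): Lift of the bolt: 0 fully down, 0.036 m at its upper stop. Its foot leaves the keeper hole at about 0.020; below that the leaf cannot open. Stiff (about 5 N to lift), stays where it is left.
- active_leaf (a joint): Angle of the other leaf (the one with a bar handle): 0 shut, starts standing open at 1.3 to 1.75 rad, to be left open. It opens the other way round (clockwise from above). Light friction.
- knob (a point): Centre of the bolt's upright red knob, a cylinder 24 mm across, 38 tall. Bolt down: 243 mm above the bench, the knob's foot 9 mm above the leaf's top edge. Rises with the bolt and travels with the leaf, 26 mm in front of the leaf's inner face and 132 mm along it from the hinge axis. Can be held from above, fingers any way round; it spins freely on the bolt.
- hinge (a point): Point on the upright hinge axis of the passive leaf, at the height of the leaf's top edge (215 mm). Axes as the cupboard's.
- catch (a point): Centre of the white sprung ball, 24 mm across, top 42 mm above the bench, on a flat bracket on the bench under the open leaf's place, 105 mm from the hinge axis; a black buffer post 52 mm high stands just beyond. The leaf's lower edge presses the ball down and it pops up behind.
- leaf_edge (a point): Middle of the free upper corner of the passive leaf, 148 mm from the hinge axis, at the height of its top edge.
- amber_bottle_mid (a point): Centre of an amber bottle with white cap, 60 mm diameter, 125 mm tall, standing on the bench; leave alone.
- clear_bottle_mid (a point): Centre of a white bottle with blue cap, 56 mm diameter, 115 mm tall, standing on the bench; leave alone.
- stock_bin_mid (a point): Centre of an open white bin, 160 x 110 x 70 mm, on the bench; leave alone.

How it is judged (in metres and radians):
On the way, in this order (a step that is already met when the one before it is completed fails the run):
1. the bolt is drawn up (lift over 28 mm) while the leaf is still shut (under 0.15 rad) (value of joint bolt above 0.028 m and value of joint passive_leaf below 0.15 rad), for 0.1 s.
2. the leaf is swung open beyond 0.8 rad (value of joint passive_leaf above 0.8 rad), for 0.1 s.
At the end, for the whole second after the job is handed in: The passive leaf is at rest, snapped in behind the ball (angle over 1.70 rad), its bolt is still drawn up (over 25 mm), and the other leaf still stands open (over 1.1 rad) (value of joint passive_leaf above 1.7 rad and velocity of joint passive_leaf between -0.05 and 0.05 rad/s and value of joint bolt above 0.025 m and value of joint active_leaf above 1.1 rad); the robot touches nothing.
It fails at once if a bottle or the bin is shifted by more than 25 mm (distance of any of amber_bottle_mid, clear_bottle_mid, stock_bin_mid from where it was at the start of the episode above 0.025 m).
It also fails if it takes over 35 s, if anything falls off the work surface, if the arm or the gripper's body presses on something with over 40 N, if the wrist force passes 120 N, or if a joint passes its speed limit or range.

ROBOT

A 7-joint arm with a two-finger parallel gripper is mounted at the origin on the work surface. World frame = base frame: x ahead of the robot, y to its left, z up, the work surface at z = 0. Lengths are in mm, angles in rad, forces in N, time in s.
With the tool pointing down it reaches from about 425 to 1025 mm from the base axis. Payload 9.4 kg.
Tool frame: the origin (TCP) lies at the very end of the fingers, on their centre line; the grasp point (between the pads) lies 19 mm behind it; z points along the fingers, y is the direction in which the jaws open and shut (so a half turn about z gives the same grasp; the last joint's range is limited). The gripper opens to 93 mm and grips with 3 to 60 N. Pads are 15 mm wide; open, the fingers measure 128 mm over their backs; the gripper's body (75 mm by 188 mm) begins 65 mm behind the grasp point.
Start: joints at [-1.423, 0.599, -0.003, 1.599, 0.002, 0.943, -0.08], TCP at [161.616, 706.756, 218.618] pointing down, gripper open.
Joint ranges: [-2.57, 2.57], [-0.35, 1.97], [-1.29, 1.29], [0.11, 2.56], [-1.05, 4.19], [0.11, 1.86], [-2.63, 2.63]. Speed limits (rad/s): [2.22, 2.22, 3.01, 3.01, 3.14, 3.14, 3.14].

INTERFACE

Orientations are given as a unit quaternion [x, y, z, w].
In Python, from plant import robot gives the robot as it stands. The module is installed in compiled form; this text tells all that it offers.
- The arm moves only by the tool move_arm, never from a script. Its argument "deltas" is a list of rows, each a list of 6 numbers: the shift along the tool's x, y, z in cm, then the turn, a rotation vector about the tool's x, y, z in degrees. In form: [[x, y, z, rx, ry, rz], ...]. A call has 1 to 10 rows; each row shifts and turns the pose as measured when the row begins, along the tool's axes as they then stand; what a row does not reach is not made up. A row lasts 1/12 s, in which the tool goes at most 41.7 mm and 7.16 degrees, less where a joint would pass 70% of its speed; a pose out of reach is approached as far as the arm can. A call with a gripper value outside its range is refused whole. "jaw" is the finger opening in cm, from 0 to 9.3, set as the call begins (left out, the last holds). The fingers move at their own pace and stop on an object; the grip force is fixed at half the most. Time passes only in rows, so rows that do not move let the fingers close. It gives the time, the measured TCP pose, the force and the opening at its end, in the units of the state.
- robot.get_state(): the state, without advancing time (a new reading comes with each control period).
- robot.snapshot(name): name is "side" or "top" or "wrist"; returns the picture (480x640x3 uint8, blue, green, red); there is no depth.
- robot.camera_params(name): a dict with "vfov" (degrees; the focal length in pixels is half the picture's height over the tangent of half this angle, whatever the lens; pixels are square), "cx", "cy" (the principal point, pixels), "extrinsics" (4x4, takes a point from world to camera coordinates). Camera axes: x right, y down, z forward; pixel columns grow to the right and rows downward; lengths in mm; the calibration is good to about 2 mm. The wrist camera is an equidistant fisheye: a pixel r from the principal point sees the ray r / f radians off the axis. A picture is of the moment at which its call begins: read the wrist's pose just before it. camera_params takes no time and is no camera call; for the wrist camera it gives the pose at the moment of the call.
- robot.job_done(): hands the job in, once; it reports no verdict.
Trained networks look in the newest picture that a camera, given by its name, has taken for a name from the list of things; names that differ only in an ending like _2 or _b are one class to them, and where a whole thing is asked for, a point or a joint stands for the part that bears it (a point fixed in the world has none). Each returns a list of dicts, best first, with "score" (0 to 1); they miss things now and then, are a little off and sometimes report something else, mostly with a low value. They report only what shows in the picture. A call takes as long as a camera call.
- robot.trace(thing, camera): "region" (480x640 bool, what is visible of it) and "extent" ([centre column, centre row, width, height] in pixels, round what is visible of it).
- robot.mark_of(thing, camera): "at" ([row, column] in pixels: a listed point, or the origin of a listed thing).
The state is a dict: "clock": time; "joint_positions": joint angles; "qvel": joint speeds; "joint_efforts": joint torques, N m; "ee_pos": TCP position; "ee_rot": TCP orientation; "wrist_force": force on the tool from outside, world axes, zero at the start; "wrist_torque": the same for the moment, N m; "opening": finger opening in mm.
Only numpy, scipy, OpenCV 4.12 (cv2) and the standard library are available. Lean on these libraries where they do the work, as an engineer would, in place of code of your own. Each camera call takes 0.05 s, during which the arm holds its last target.

## Working session

There is one attempt and no reset: what is moved stays moved. The work goes in short steps, Python scripts to look and compute and a tool call to move; the robot and the scene stay as the last step left them, time stands still between calls to the robot, and variables do not carry over. Pictures are saved under pics/ and viewed, and the job is handed in when it is done.

Besides the shell and the picture viewer there is one more tool, called as a command line: name --pt "numbers of a row" for each row, then --argument value for the rest. move_arm: Moves the arm, as the interface text tells. Its arguments: {"type":"object","properties":{"deltas":{"type":"array","items":{"type":"array","items":{"type":"number"}}},"jaw":{"type":"number"}},"required":["deltas"]}

```bash
mkdir -p pics
cat > h.py <<'E'
import numpy as np, cv2
from plant import robot
def px2ray(cam,row,col):
    p=robot.camera_params(cam);f=240/np.tan(np.radians(p['vfov'])/2)
    E=np.array(p['extrinsics']);R=E[:3,:3];t=E[:3,3]
    d=np.array([(col-p['cx'])/f,(row-p['cy'])/f,1.])
    if cam=='wrist':
        v=d[:2];th=np.linalg.norm(v);d=np.array([*(v/max(th,1e-9)*np.sin(th)),np.cos(th)])
    return -R.T@t, R.T@(d/np.linalg.norm(d))
def atz(cam,row,col,z):
    o,d=px2ray(cam,row,col);return o+d*(z-o[2])/d[2]
def proj(cam,P):
    p=robot.camera_params(cam);f=240/np.tan(np.radians(p['vfov'])/2)
    E=np.array(p['extrinsics']);q=E[:3,:3]@P+E[:3,3]
    return q[1]/q[2]*f+p['cy'],q[0]/q[2]*f+p['cx']
def tri(obs):
    A=np.zeros((3,3));b=np.zeros(3)
    for o,d in obs:
        M=np.eye(3)-np.outer(d,d);A+=M;b+=M@o
    X=np.linalg.solve(A,b);return X,[np.linalg.norm((np.eye(3)-np.outer(d,d))@(X-o)) for o,d in obs]
E
python3 - <<'E'
from h import *
for c in ['side','top']:
    cv2.imwrite(f'pics/{c}0.png',robot.snapshot(c))
Z=dict(knob=243,hinge=215,leaf_edge=215,catch=30,cupboard=0,amber_bottle_mid=62,clear_bottle_mid=57,stock_bin_mid=35)
R={}
for n,z in Z.items():
    for c in ['side','top']:
        r=robot.mark_of(n,c)
        print(n,c,[(np.round(x['at']),round(x['score'],2),np.round(atz(c,*x['at'],z)[:2])) for x in r[:2]])
        if r: R.setdefault(n,[]).append(px2ray(c,*r[0]['at']))
    if len(R.get(n,[]))==2: print('   tri',*tri(R[n]))
s=robot.get_state();print(s['ee_pos'],s['ee_rot'],s['clock'])
E
```

```text
knob side []
knob top [(array([280., 312.]), 0.55, array([512., -75.]))]
hinge side [(array([317., 361.]), 0.83, array([463.,  52.]))]
hinge top [(array([313., 229.]), 0.75, array([464.,  56.])), (array([261., 238.]), 0.56, array([545.,  43.]))]
   tri [463.16192323  54.35623108 225.35000904] [np.float64(0.5560699754428963), np.float64(0.5560699754430324)]
leaf_edge side [(array([239., 370.]), 0.76, array([499., -96.]))]
leaf_edge top [(array([294., 320.]), 0.9, array([491., -86.]))]
   tri [493.37935615 -86.26488358 240.11005532] [np.float64(3.1298619151622686), np.float64(3.129861915162236)]
catch side [(array([334., 302.]), 0.68, array([575.,  82.]))]
catch top [(array([263., 237.]), 0.72, array([564.,  77.]))]
   tri [571.2546564   79.6313378   17.41901296] [np.float64(5.596381801480301), np.float64(5.596381801480135)]
cupboard side [(array([279., 368.]), 0.64, array([488., -92.]))]
cupboard top [(array([303., 323.]), 0.94, array([484., -91.]))]
   tri [486.04403848 -91.07268775   2.49008262] [np.float64(2.090237760249748), np.float64(2.090237760249622)]
amber_bottle_mid side [(a
[... 261 characters left out ...]
(array([226., 238.]), 0.81, array([795., -85.]))]
clear_bottle_mid top [(array([146., 320.]), 0.95, array([791., -90.])), (array([313., 229.]), 0.66, array([466.,  86.]))]
   tri [797.78121292 -90.01197154  42.71966645] [np.float64(1.5339666175602826), np.float64(1.5339666175602613)]
stock_bin_mid side [(array([317., 357.]), 0.68, array([480.,   9.])), (array([139., 376.]), 0.59, array([ 586., -420.]))]
stock_bin_mid top [(array([250., 485.]), 0.78, array([ 581., -410.]))]
   tri [ 236.10289013  740.01511565 3202.84948005] [np.float64(111.45099492374318), np.float64(111.45099492374327)]
[161.62316067 706.77883298 218.65746699] [1.12158110e-01 9.93690372e-01 4.17626294e-05 3.00015046e-05] 0.9
```

View pics/side0.png

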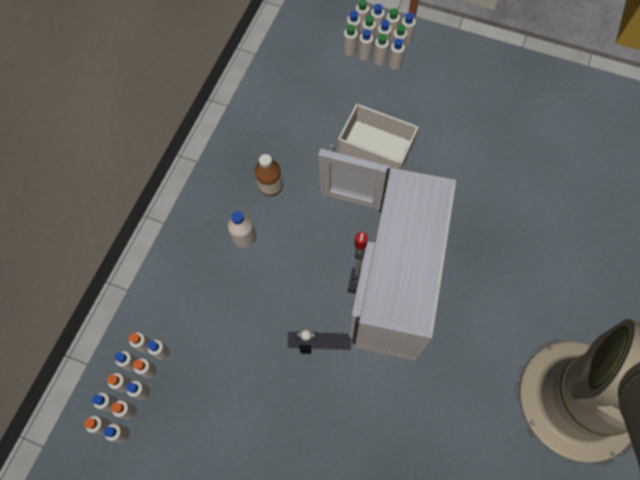

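View pics/top0.png

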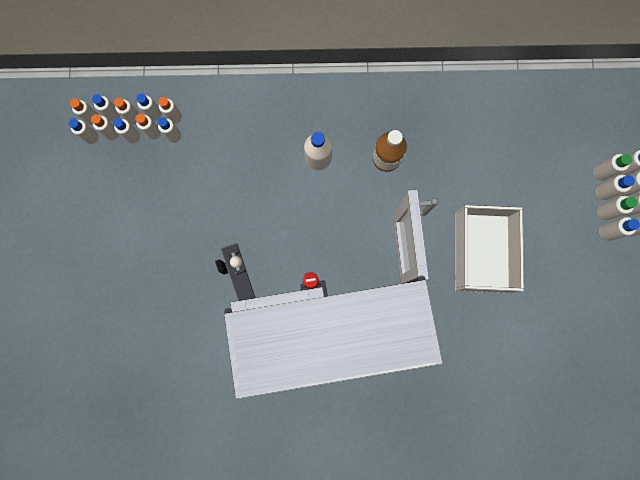

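The side view shows the red knob near (240,361), with the hinge, ball and buffer at the lower left of the cupboard. The top view has the knob at (280,311), the ball at (262,236) and the buffer at (266,221). The cupboard yaw works out at about 8.6°. I'll raise the tool and turn the jaws to lie along the cupboard front.

move_arm --pt "0 0 -4 0 0 -7.1" --pt "0 0 -4 0 0 -7.1" --pt "0 0 -4 0 0 -7.1"

```text
clock: 1.15
ee_pos: [160.2, 702.7, 331.3]
ee_rot: [-0.077, 0.997, -0.009, -0.002]
wrist_force: [0.6, 1.6, 0.3]
opening: 92.8
```

Run:
```python
from h import *
from scipy.spatial.transform import Rotation as Rn
s=robot.get_state();print(s['ee_pos'],s['clock'],s['joint_positions'],s['wrist_force'])
M=Rn.from_quat(s['ee_rot']).as_matrix();print(M.round(3))
# refine knob by regions
ob=[]
for c in ['side','top']:
    r=robot.trace('knob',c)
    for x in r[:2]: print(c,x['score'],x['extent'],x['region'].sum())
    if r: ob.append(px2ray(c,r[0]['extent'][1],r[0]['extent'][0]))
if len(ob)==2: print(tri(ob))
print(M.T@(np.array([560,350,330])-s['ee_pos']),M.T@(np.array([510,-71,330])-np.array([560,350,330])))
```

```text
[160.18941061 702.67801194 331.28216559] 1.15 [-1.36425833  0.51785104 -0.10118441  1.4596329   0.05403914  1.18528948
  0.25058428] [0.58033971 1.55180943 0.33954055]
[[-0.988 -0.153 -0.002]
 [-0.153  0.988 -0.018]
 [ 0.005 -0.018 -1.   ]]
side 0.86 [360.4, 252.8, 14.5, 43.3] 279
top 0.59 [314.0, 277.6, 16.0, 13.8] 203
(array([514.7755551 , -76.94916293, 178.50915502]), [np.float64(5.598267076400634), np.float64(5.598267076400571)])
[-341.28841539 -409.52000144    6.89328546] [ 113.68070065 -408.35835919    7.81976829]
```

move_arm --pt "-2.6 -3.1 0 0 0 0" --pt "-2.6 -3.1 0 0 0 0" --pt "-2.6 -3.1 0 0 0 0" --pt "-2.6 -3.1 0 0 0 0" --pt "-2.6 -3.1 0 0 0 0" --pt "-2.6 -3.1 0 0 0 0" --pt "-2.6 -3.1 0 0 0 0" --pt "-2.6 -3.1 0 0 0 0" --pt "-2.6 -3.1 0 0 0 0" --pt "-2.6 -3.1 0 0 0 0"

```text
clock: 2.08
ee_pos: [464.1, 438.7, 337.0]
ee_rot: [-0.08, 0.997, 0.003, -0.002]
wrist_force: [0.3, 1.5, -0.5]
opening: 92.8
```

move_arm --pt "-2.6 -3.1 0 0 0 0" --pt "-1.5 -3.6 0 0 0 0" --pt "-0.5 -4 0 0 0 0" --pt "0 -4 0 0 0 0" --pt "0.5 -4 0 0 0 0" --pt "0.5 -4 0 0 0 0" --pt "0.5 -4 0 0 0 0"

```text
clock: 2.67
ee_pos: [544.1, 170.8, 331.9]
ee_rot: [-0.075, 0.997, 0.003, -0.001]
wrist_force: [1.2, 0.3, -0.4]
opening: 93.0
```

```bash
cat > st.py <<'E'
from h import *
from scipy.spatial.transform import Rotation as Rn
import sys
s=robot.get_state();M=Rn.from_quat(s['ee_rot']).as_matrix()
print(s['ee_pos'].round(1) if hasattr(s['ee_pos'],'round') else s['ee_pos'],s['clock'],np.round(s['joint_positions'],2),np.round(s['wrist_force'],1),s['opening']);print(M.round(3))
if len(sys.argv)>3:
    print('tool delta',M.T@(np.array([float(a) for a in sys.argv[1:4]])-s['ee_pos']))
E
python3 st.py 510 -71 330
```

```text
[544.1 170.8 331.9] 2.6667 [-0.41  0.3   0.02  1.82 -0.01  1.02  1.33] [ 1.2  0.3 -0.4] 92.95877856843222
[[-0.989 -0.15  -0.002]
 [-0.15   0.989  0.006]
 [ 0.001  0.006 -1.   ]]
tool delta [  69.99495137 -233.95210797    0.57248453]
```

move_arm --pt "1 -3.6 0 0 0 0" --pt "1 -3.6 0 0 0 0" --pt "1 -3.6 0 0 0 0" --pt "1 -3.6 0 0 0 0" --pt "1 -3.6 0 0 0 0" --pt "1 -3 0 0 0 0" --pt "0.8 -2 0 0 0 0" --pt "0 0 0 0 0 0" --pt "0 0 0 0 0 0"

```text
clock: 3.42
ee_pos: [505.2, -89.7, 330.0]
ee_rot: [-0.063, 0.998, 0.002, 0.001]
wrist_force: [-0.5, 0.9, -0.1]
opening: 93.0
```

```bash
python3 st.py 510 -71 330
python3 - <<'E'
from h import *
I=robot.snapshot('wrist');cv2.imwrite('pics/w1.png',I)
for n,z in [('knob',243),('hinge',215),('leaf_edge',215)]:
    for x in robot.mark_of(n,'wrist')[:2]: print(n,np.round(x['at']),round(x['score'],2),atz('wrist',*x['at'],z).round(1))
for x in robot.trace('knob','wrist')[:2]:
    e=x['extent'];print(e,x['score'],atz('wrist',e[1],e[0],250).round(1))
I=robot.snapshot('side');cv2.imwrite('pics/s1.png',I)
E
```

```text
[505.2 -89.7 330. ] 3.4167 [-0.04  0.22  0.13  1.94 -0.04  0.98  1.81] [-0.5  0.9 -0.1] 92.96038573483018
[[-0.992 -0.126  0.002]
 [-0.126  0.992  0.003]
 [-0.002  0.003 -1.   ]]
tool delta [-7.14080099 17.89879539  0.03979196]
knob [253. 345.] 0.92 [509.7 -69.1 243. ]
hinge [204. 491.] 0.96 [461.9  49.9 215. ]
leaf_edge [221. 320.] 0.9 [495.5 -87.4 215. ]
[342.9, 256.2, 36.8, 53.2] 0.93 [509.9 -69.7 250. ]
```

View pics/w1.png

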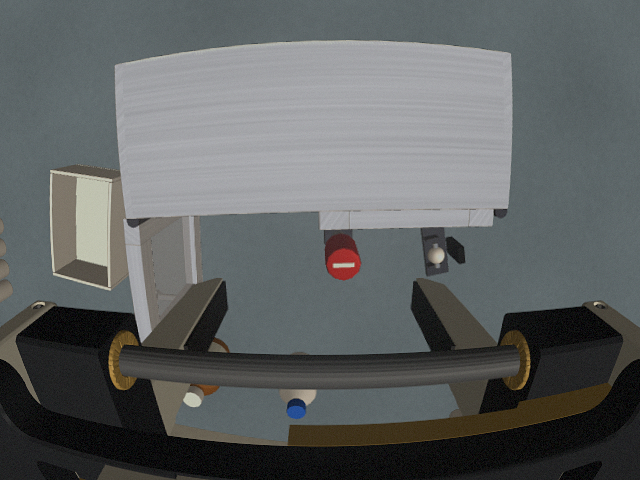

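The wrist view shows the knob's top at about (343,265). Its mark gives (510,-69.5), which matches the model position computed from the hinge and the yaw. I'll descend and narrow the jaws.

move_arm --pt "-0.7 1.9 0 0 0 0" --pt "0 0 2 0 0 0" --pt "0 0 3 0 0 0" --pt "0 0 3 0 0 0" --pt "0 0 2 0 0 0" --pt "0 0 0 0 0 0" --jaw 6

```text
clock: 4.22
ee_pos: [514.4, -60.0, 228.4]
ee_rot: [-0.071, 0.997, 0.002, 0.004]
wrist_force: [-0.5, 1.5, -0.3]
opening: 61.5
```

```bash
python3 st.py 510 -69.5 228
python3 - <<'E'
from h import *
I=robot.snapshot('wrist');cv2.imwrite('pics/w2.png',I)
for x in robot.trace('knob','wrist')[:1]:
    e=x['extent'];print(e,x['score'],atz('wrist',e[1],e[0],252).round(1))
E
```

```text
[514.4 -60.  228.4] 4.2167 [-0.07  0.34  0.1   2.07 -0.06  0.73  1.78] [-0.5  1.5 -0.3] 61.47830166750574
[[-0.99  -0.141  0.008]
 [-0.141  0.99   0.005]
 [-0.009  0.004 -1.   ]]
tool delta [ 5.7414994  -8.79352267  0.27782115]
[289.5, 302.5, 54.4, 92.3] 0.62 [510.  -74.3 252. ]
```

View pics/w2.png

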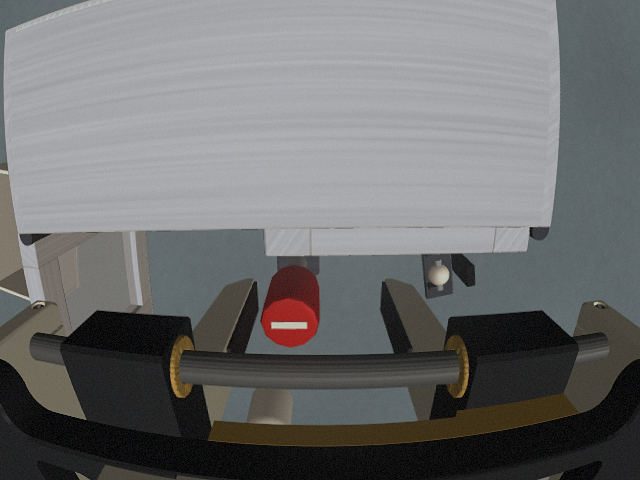

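The knob sits between the fingers but about 10 mm towards the left one, at (290,305) against finger tips at 250 and 390. I'll centre on it, then close.

move_arm --pt "0.5 -1.1 0 0 0 0" --pt "0 0 0 0 0 0"

```text
clock: 4.48
ee_pos: [513.6, -72.4, 233.4]
ee_rot: [-0.071, 0.997, 0.002, 0.007]
wrist_force: [0.2, -0.0, 0.4]
opening: 60.4
```

```bash
python3 st.py 510 -71 228
```

```text
[513.6 -72.4 233.4] 4.4833 [-0.05  0.33  0.1   2.07 -0.06  0.73  1.81] [ 0.2 -0.   0.4] 60.41337843626314
[[-0.99  -0.142  0.014]
 [-0.142  0.99   0.005]
 [-0.015  0.002 -1.   ]]
tool delta [3.40255289 1.87760308 5.39468536]
```

move_arm --pt "0.35 0.1 0.5 0 -0.6 0" --pt "0 0 0 0 0 0" --pt "0 0 0 0 0 0" --pt "0 0 0 0 0 0" --pt "0 0 0 0 0 0" --pt "0 0 0 0 0 0" --jaw 0

```text
clock: 4.98
ee_pos: [512.8, -73.6, 234.5]
ee_rot: [-0.07, 0.997, 0.002, 0.017]
wrist_force: [-1.6, 13.6, -4.1]
opening: 24.6
```

```bash
python3 st.py 510 -71 270
python3 - <<'E'
from h import *
I=robot.snapshot('wrist');cv2.imwrite('pics/w3.png',I)
E
```

```text
[512.8 -73.6 234.5] 4.9833 [-0.04  0.32  0.1   2.08 -0.06  0.71  1.81] [-1.6 13.6 -4.1] 24.648972679678202
[[-0.99  -0.139  0.034]
 [-0.139  0.99   0.006]
 [-0.035  0.001 -0.999]]
tool delta [  1.16784812   2.97545711 -35.59064225]
```

View pics/w3.png

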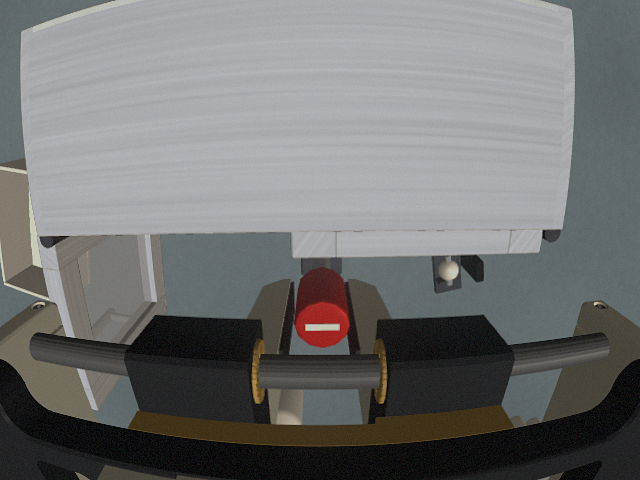

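The grip holds at 24.6 mm, with the knob between the pads. Next I'll lift the bolt and take out the small tilt.

move_arm --pt "0 0 -1 0 0.7 0" --pt "0 0 -1 0 0.7 0" --pt "0 0 -1 0 0.7 0" --pt "0 0 -0.5 0 0 0"

```text
clock: 5.37
ee_pos: [511.3, -72.2, 267.5]
ee_rot: [-0.071, 0.997, 0.001, -0.004]
wrist_force: [7.1, -2.6, -44.0]
opening: 23.4
```

```bash
python3 st.py 510 -71 270
```

```text
[511.3 -72.2 267.5] 5.3667 [-0.06  0.29  0.11  2.02 -0.04  0.84  1.79] [  7.1  -2.6 -44. ] 23.398731121434
[[-0.99  -0.142 -0.008]
 [-0.142  0.99   0.001]
 [ 0.007  0.003 -1.   ]]
tool delta [ 1.14447644  1.3675668  -2.50962025]
```

move_arm --pt "0 0 0 0 0 0" --pt "0 0 0 0 0 0"

```text
clock: 5.53
ee_pos: [511.7, -72.4, 266.9]
ee_rot: [-0.071, 0.997, 0.001, -0.004]
wrist_force: [-0.5, 0.2, 2.1]
opening: 23.2
```

```bash
python3 st.py 510 -71 270
python3 - <<'E'
from h import *
I=robot.snapshot('side');cv2.imwrite('pics/s4.png',cv2.resize(I[160:340,230:470],None,fx=3.3,fy=3.3))
I=robot.snapshot('wrist');cv2.imwrite('pics/w4.png',I)
E
```

```text
[511.7 -72.4 266.9] 5.5333 [-0.06  0.29  0.11  2.02 -0.04  0.84  1.79] [-0.5  0.2  2.1] 23.19216232251065
[[-0.99  -0.142 -0.008]
 [-0.142  0.99   0.001]
 [ 0.007  0.002 -1.   ]]
tool delta [ 1.54236104  1.66615924 -3.05950521]
```

View pics/s4.png

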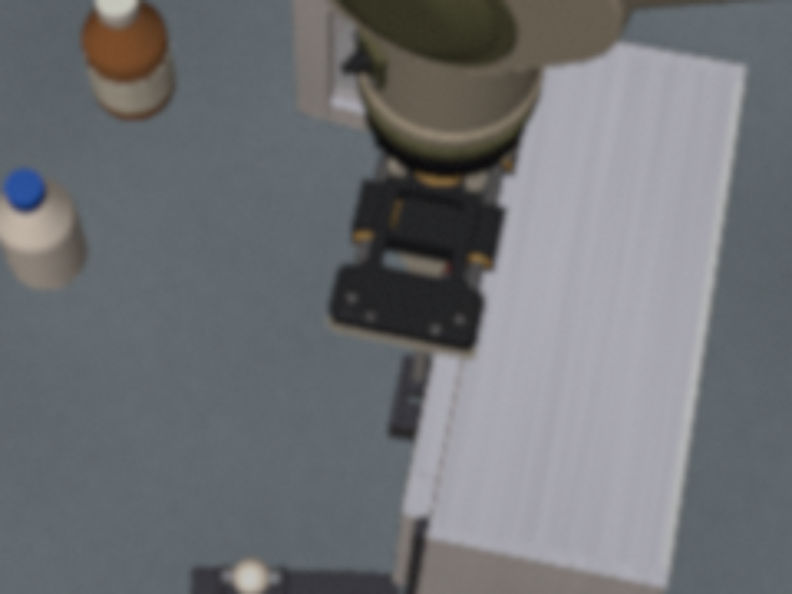

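View pics/w4.png

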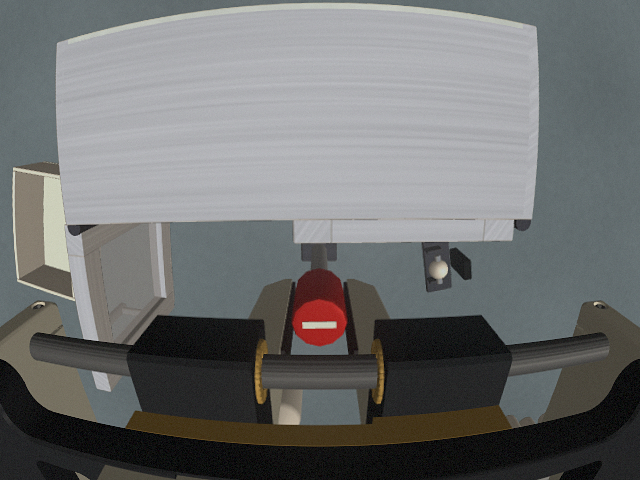

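The wrist view shows the knob still in the same place between the pads. The tool rose about 33 mm and met the stop at 44 N, so the bolt is up with the leaf still shut. Next I'll work out the swing arc.

```bash
cat > arc.py <<'E'
from h import *
from scipy.spatial.transform import Rotation as Rn
import sys
step=float(sys.argv[1]);n=int(sys.argv[2])
H=np.array([463,53.]);r=134.5;a0=np.degrees(np.arctan2(-125.4,48.7))
s=robot.get_state();M=Rn.from_quat(s['ee_rot']).as_matrix()
p=np.array(s['ee_pos']);d=p[:2]-H;a=np.degrees(np.arctan2(d[1],d[0]))
print('pos',p.round(1),'clock',round(s['clock'],2),'rad',np.linalg.norm(d).round(1),'leaf',np.radians(a-a0).round(3),'F',np.round(s['wrist_force'],1),'op',round(s['opening'],1))
print('axes x,y,z',M.round(3).tolist())
q=p[:2]
for i in range(n):
    b=np.radians(a+step*(i+1));w=H+r*np.array([np.cos(b),np.sin(b)])
    v=M.T@np.array([*(w-q),0]);q=w
    print((v/10).round(2))
E
python3 arc.py 5 10
```

```text
pos [511.7 -72.4 267. ] clock 5.63 rad 134.5 leaf -0.0 F [ 0.9 -0.3 -2.5] op 23.6
axes x,y,z [[-0.99, -0.142, -0.007], [-0.142, 0.99, 0.001], [0.007, 0.002, -1.0]]
[-1.13  0.32 -0.01]
[-1.1   0.41 -0.01]
[-1.06  0.51 -0.01]
[-1.01  0.6  -0.01]
[-0.95  0.68 -0.01]
[-0.89  0.76 -0.01]
[-0.82  0.84 -0.  ]
[-0.75  0.91 -0.  ]
[-0.66  0.97 -0.  ]
[-0.58  1.02 -0.  ]
```

move_arm --pt "-1.1 0.3 0 0 0 0" --pt "-1.1 0.4 0 0 0 0" --pt "-1.1 0.5 0 0 0 0"

```text
clock: 5.88
ee_pos: [542.5, -56.6, 266.9]
ee_rot: [-0.07, 0.998, 0.0, -0.004]
wrist_force: [-1.4, 0.8, -1.0]
opening: 23.7
```

```bash
python3 arc.py 5 6
```

```text
pos [542.5 -56.6 266.9] clock 5.88 rad 135.4 leaf 0.257 F [-1.4  0.8 -1. ] op 23.7
axes x,y,z [[-0.99, -0.139, -0.009], [-0.139, 0.99, 0.0], [0.009, 0.002, -1.0]]
[-0.97  0.67 -0.01]
[-0.96  0.68 -0.01]
[-0.89  0.76 -0.01]
[-0.82  0.84 -0.01]
[-0.75  0.91 -0.01]
[-0.66  0.97 -0.  ]
```

Low force and a radius of 135 mm mean the leaf is following freely.

move_arm --pt "-1 0.6 0 0 0 0" --pt "-1 0.7 0 0 0 0" --pt "-0.9 0.8 0 0 0 0" --pt "-0.8 0.8 0 0 0 0" --pt "-0.7 0.9 0 0 0 0" --pt "-0.7 1 0 0 0 0"

```text
clock: 6.38
ee_pos: [592.2, 6.7, 266.5]
ee_rot: [-0.071, 0.997, 0.002, -0.005]
wrist_force: [-6.4, 1.2, 3.4]
opening: 23.2
```

```bash
python3 arc.py 5 8
```

```text
pos [592.2   6.7 266.5] clock 6.38 rad 137.3 leaf 0.856 F [-6.4  1.2  3.4] op 23.2
axes x,y,z [[-0.99, -0.141, -0.011], [-0.141, 0.99, 0.003], [0.011, 0.004, -1.0]]
[-0.26  1.19  0.  ]
[-0.41  1.1   0.  ]
[-0.31  1.13  0.  ]
[-0.21  1.15  0.  ]
[-0.11  1.17  0.  ]
[-0.01  1.17  0.  ]
[0.1  1.17 0.01]
[0.2  1.16 0.01]
```

move_arm --pt "-0.2 1.1 0 0 0 0" --pt "-0.3 1.1 0 0 0 0" --pt "-0.2 1.1 0 0 0 0" --pt "-0.1 1.1 0 0 0 0" --pt "0 1.1 0 0 0 0"

```text
clock: 6.8
ee_pos: [599.5, 67.9, 266.7]
ee_rot: [-0.071, 0.997, 0.0, 0.001]
wrist_force: [4.9, 0.0, -4.1]
opening: 23.6
```

```bash
python3 arc.py 5 8
```

```text
pos [599.5  67.9 266.7] clock 6.8 rad 137.3 leaf 1.309 F [ 4.9  0.  -4.1] op 23.6
axes x,y,z [[-0.99, -0.141, 0.001], [-0.141, 0.99, 0.001], [-0.001, 0.001, -1.0]]
[0.29 1.18 0.  ]
[0.11 1.17 0.  ]
[0.22 1.15 0.  ]
[0.32 1.13 0.  ]
[0.41 1.1  0.  ]
[0.51 1.06 0.  ]
[ 0.6   1.01 -0.  ]
[ 0.68  0.95 -0.  ]
```

move_arm --pt "0.1 1.2 0 0 0 0" --pt "0.1 1.2 0 0 0 0" --pt "0.2 1.2 0 0 0 0" --pt "0.3 1.2 0 0 0 0"

```text
clock: 7.13
ee_pos: [584.9, 117.3, 266.7]
ee_rot: [-0.07, 0.998, -0.001, 0.001]
wrist_force: [-4.1, 0.6, 2.3]
opening: 23.7
```

```bash
python3 arc.py 5 4
```

```text
pos [584.9 117.3 266.7] clock 7.13 rad 137.8 leaf 1.685 F [-4.1  0.6  2.3] op 23.7
axes x,y,z [[-0.99, -0.14, 0.002], [-0.14, 0.99, -0.001], [-0.002, -0.001, -1.0]]
[ 0.76  0.97 -0.  ]
[ 0.54  1.04 -0.  ]
[ 0.63  0.99 -0.  ]
[ 0.71  0.93 -0.  ]
```

move_arm --pt "0.4 0.9 0 0 0 0" --pt "0.2 0.4 0 0 0 0"

```text
clock: 7.3
ee_pos: [580.8, 122.7, 267.3]
ee_rot: [-0.069, 0.998, -0.007, 0.005]
wrist_force: [17.2, -19.0, -11.2]
opening: 23.7
```

```bash
python3 arc.py 5 1
python3 - <<'E'
from h import *
for c in ['wrist','side','top']:
    I=robot.snapshot(c)
    if c=='side': I=cv2.resize(I[160:460,200:470],None,fx=2,fy=2)
    if c=='top': I=cv2.resize(I[160:360,170:440],None,fx=2.9,fy=2.9)
    cv2.imwrite(f'pics/{c}5.png',I)
E
```

```text
pos [580.8 122.7 267.3] clock 7.3 rad 136.9 leaf 1.734 F [ 17.2 -19.  -11.2] op 23.7
axes x,y,z [[-0.99, -0.137, 0.011], [-0.137, 0.99, -0.013], [-0.009, -0.014, -1.0]]
[ 0.72  0.97 -0.02]
```

View pics/wrist5.png

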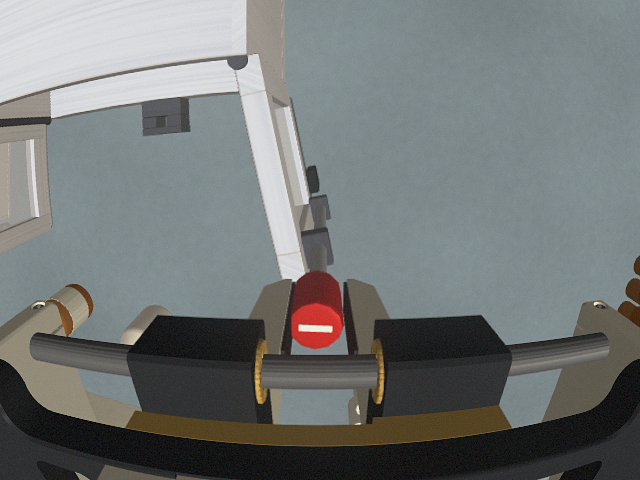

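View pics/side5.png

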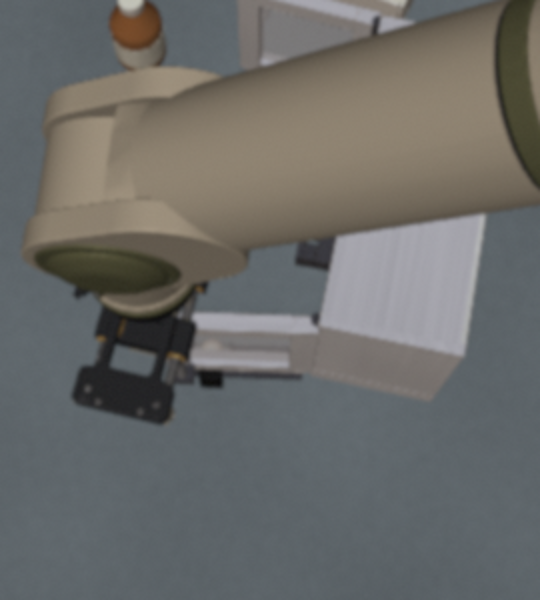

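View pics/top5.png

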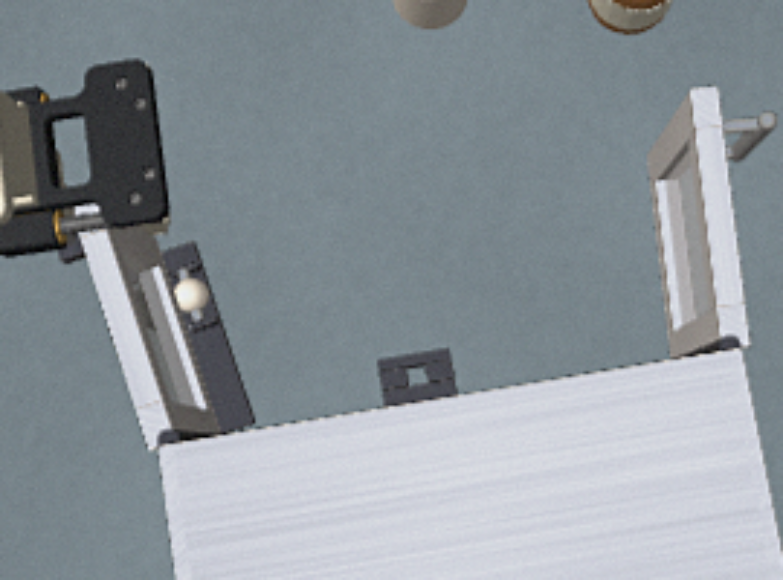

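The top view shows the ball standing free at (190,293) on the inner side of the leaf. The leaf is past it and pressing on the stop with about 19 N. I'll relax the load, release and go straight up.

move_arm --pt "0 0 0 0 0 0" --pt "0 0 0 0 0 0" --pt "0 0 0 0 0 0" --pt "0 0 0 0 0 0" --jaw 5.5

```text
clock: 7.78
ee_pos: [579.9, 122.0, 267.4]
ee_rot: [-0.067, 0.998, -0.007, 0.005]
wrist_force: [0.1, 0.4, 0.1]
opening: 45.4
```

```bash
python3 arc.py 5 1
python3 - <<'E'
from h import *
cv2.imwrite('pics/w6.png',robot.snapshot('wrist'))
E
```

```text
pos [579.9 122.  267.4] clock 7.78 rad 135.8 leaf 1.734 F [0.1 0.4 0.1] op 45.4
axes x,y,z [[-0.991, -0.134, 0.011], [-0.134, 0.991, -0.013], [-0.009, -0.014, -1.0]]
[ 0.62  1.01 -0.02]
```

View pics/w6.png

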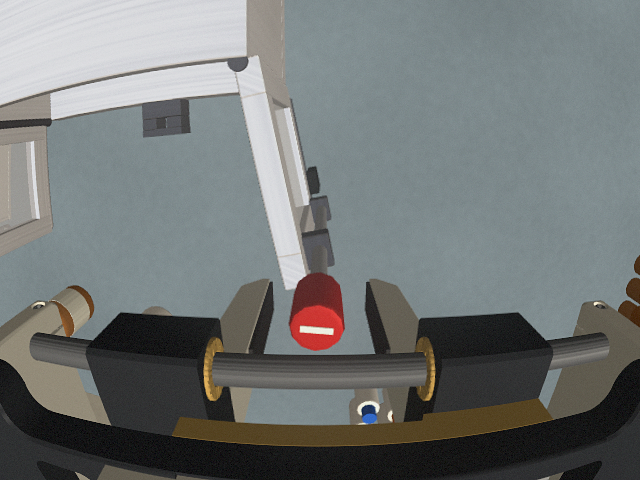

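The fingers are clear on both sides, the knob is centred at (317,310) and still up, and the leaf hasn't moved. Retreating upwards.

move_arm --pt "0 0 -1 0 0 0" --pt "0 0 -3 0 0 0" --pt "0 0 -4 0 0 0" --pt "0 0 -4 0 0 0" --pt "0 4 0 0 0 0" --pt "0 4 0 0 0 0" --pt "0 4 0 0 0 0" --pt "0 2 0 0 0 0" --pt "0 0 0 0 0 0" --pt "0 0 0 0 0 0"

```text
clock: 8.67
ee_pos: [555.2, 271.8, 400.1]
ee_rot: [-0.068, 0.998, -0.003, 0.006]
wrist_force: [-0.5, -0.6, -0.3]
opening: 55.0
```

```bash
python3 st.py
python3 - <<'E'
from h import *
for c in ['side','top']:
    I=robot.snapshot(c)
    ob=robot.mark_of('knob',c); print(c,[(o['at'],o['score'],atz(c,*o['at'],277).round(0)) for o in ob[:1]])
    for n,z in [('leaf_edge',215),('hinge',215),('amber_bottle_mid',62),('clear_bottle_mid',57),('stock_bin_mid',35)]:
        o=robot.mark_of(n,c); print('  ',n,[(np.round(x['at']),round(x['score'],2),atz(c,*x['at'],z).round(0)) for x in o[:1]])
    if c=='side': I=cv2.resize(I[100:460,200:470],None,fx=1.6,fy=1.6)
    if c=='top': I=cv2.resize(I[100:360,170:440],None,fx=2.2,fy=2.2)
    cv2.imwrite(f'pics/{c}7.png',I)
E
```

```text
[555.2 271.8 400.1] 8.6667 [-0.59  0.31  0.05  1.63 -0.    1.19  1.17] [-0.5 -0.6 -0.3] 55.00786929851632
[[-0.991 -0.136  0.012]
 [-0.136  0.991 -0.006]
 [-0.011 -0.007 -1.   ]]
side []
   leaf_edge []
   hinge []
   amber_bottle_mid [(array([171., 269.]), 0.98, array([ 784., -235.,   62.]))]
   clear_bottle_mid [(array([221., 239.]), 0.7, array([798., -98.,  57.]))]
   stock_bin_mid [(array([142., 375.]), 0.67, array([ 586., -410.,   35.]))]
top [([232.3, 179.3], 0.92, array([582., 120., 277.]))]
   leaf_edge [(array([227., 192.]), 0.77, array([601., 118., 215.]))]
   hinge [(array([312., 227.]), 0.87, array([465.,  59., 215.]))]
   amber_bottle_mid [(array([149., 394.]), 0.65, array([ 782., -235.,   62.]))]
   clear_bottle_mid [(array([149., 318.]), 0.95, array([786., -87.,  57.]))]
   stock_bin_mid [(array([251., 486.]), 0.72, array([ 579., -413.,   35.]))]
```

View pics/side7.png

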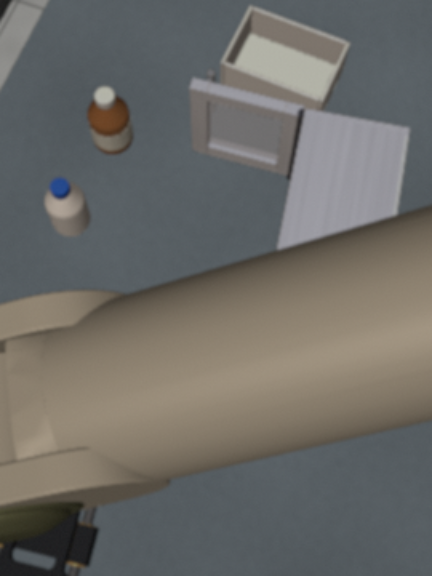

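View pics/top7.png

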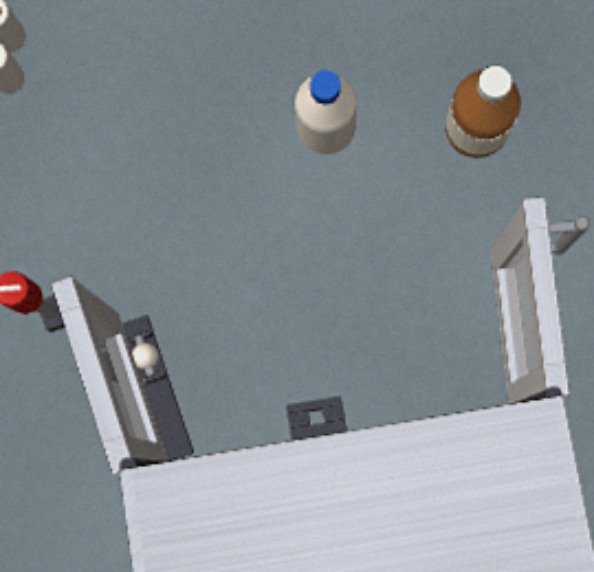

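Run:
```python
from h import *
robot.snapshot('wrist')
ob=[]
for c in ['wrist','top']:
    o=robot.mark_of('knob',c)
    if o: print(c,o[0]); ob.append(px2ray(c,*o[0]['at']))
if len(ob)==2: print(tri(ob))
I=None
```

```text
top {'at': [232.3, 179.3], 'score': 0.92}
```

```bash
python3 -c "
from plant import robot
print(robot.job_done())"
```

```text
the job is handed in; nothing more can be done
None
```

I drew the bolt up, swung the bolted leaf open past the sprung ball to its stop, let go, and backed the arm well clear. I handed the job in at about 9 s of the 35 s; it reports no verdict.

**Bolt:** With the leaf still shut, the tool rose about 33 mm with the knob and met the upper stop at 44 N. The knob stayed in the same place between the pads, so it did not slip.

**Leaf:** At the stop the tool's position gave a leaf angle of about 1.73 rad, with about 19 N of reaction. The last top view shows the ball popped up on the inner side of the leaf.

**Rest of the scene:** The other leaf still looks open in the last views. The bottles and bin measured within about 13 mm of their starting positions; one camera reading of the clear bottle moved that much, which I take as detection scatter. The robot touched nothing after release, with wrist force under 1 N.

**Checks that failed or were weaker:**
- **Views blocked:** The arm hid the leaf in the last side picture, and the wrist camera's search for the knob found nothing.
- **Bolt height at the end:** It rests on the top camera alone. The knob read (582, 120) assuming it is up at 277 mm, against the release position of (580, 122).
- **Final leaf angle:** 1.73 rad is close to the 1.70 limit and depends on my estimate of the hinge position, which is good to a few mm. Feeling the stop and seeing the ball behind the leaf both support it.

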